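# Put the finished bark picture on the table easel

## Task

Clear the table easel by laying the smoothing stick that lies on its ledge down flat on the cutting mat, wholly within the mat's edges. Then take the wide bark picture out of the drying rack and set it gently on the easel: centred on the narrow ledge, right way up, picture side outward, leaning back against the two uprights. Drop neither of them, and leave the small picture in the rack, the glue jar and the tin cup as they are.

Things in the scene. Friction and masses are not known exactly. Their poses are not given: they have to be found in the camera images.
- easel: Fixed plain-wood table easel, 190 mm wide, leaning back 0.26 rad. Origin on the table below the middle of the ledge's back edge; +x is its open front, y along the ledge, z up. Backrest: two uprights 16 mm wide, 12 mm thick, centred at y = -63 and +63 mm, reaching 62 mm above the ledge along the slope; between them, above the ledge, it is open, so a finger passes. Thin struts run back and down from them.
- easel_ledge (a point): Middle of the back edge of the ledge's top, where it meets the plane of the uprights' front faces; 50 mm above the table. Easel's axes. From here the backrest rises along (-sin 0.26, 0, cos 0.26) and the ledge runs forward and slightly up along (cos 0.26, 0, sin 0.26), so things settle back. Ledge 26 mm deep, 190 mm wide, 8 mm thick, no lip.
- easel_rear (a point): Middle of the easel's rear foot bar on the table, 95 mm behind (own -x) the easel's origin. Only tells front from rear.
- panel: The wide framed bark picture (birch stems, twigs, leaves; plain plywood back): 145 mm wide (y), 110 mm tall (z), 14 mm thick (x), about 0.2 kg. Origin at the centre of its bottom edge; +x is the picture side, z up. It starts upright in either slot of the rack, picture side to the rack's +x. Grip it by the top edge.
- panel_top (a point): Centre of the wide picture's top edge, 110 mm above its origin.
- rack: Fixed low drying rack, 170 mm (x) by 160 mm (y) base board 8 mm thick, origin under its centre. Two slots along y, 18 mm wide, at x = -42 and +42 mm, between wooden rails whose tops are 30 mm above the table. Pictures stand on the base board in the slots.
- small_panel: Bystander: the small framed picture (round bark disc), 80 mm wide, 95 mm tall, 14 mm thick, standing in the rack's other slot. Origin at the centre of its bottom edge, x picture side, z up.
- stick: Smoothing stick of dark wood: straight bar 130 mm long (own y), 18 by 18 mm, ends rounded, about 60 g, origin at its centre. At the start it lies along the easel's ledge, tilted with it (own z = up the backrest), its near face 1 to 4 mm clear of the uprights.
- stick_end_a (a point): Middle of the stick's +y end, 65 mm from its centre.
- stick_end_b (a point): Middle of the stick's -y end, 65 mm from its centre.
- mat: Fixed flat cutting mat with a pale grid, 220 mm (x) by 150 mm (y), 3 mm thick, origin under its centre.
- glue_jar: Bystander: white jar with screw cap, 60 mm across, 100 mm tall, origin under its centre.
- tin_cup: Bystander: open metal cup, 72 mm across, 75 mm tall, origin under its centre.

How it is judged:
By the outcome, as a careful person would: the job done as asked, in the order asked, and still so for the second after the job is handed in, with the robot touching nothing.
It also fails if it takes over 64 s, if anything falls off the work surface, if the arm or the gripper's body presses on something with over 40 N, if the wrist force passes 120 N, or if a joint passes its speed limit or range.

## Robot

A 6-joint arm with a two-finger parallel gripper is mounted at the origin on the work surface. World frame = base frame: x ahead of the robot, y to its left, z up, the work surface at z = 0. Lengths are in m, angles in rad, forces in N, time in s.
With the tool pointing down it reaches from about 0.25 to 0.725 m from the base axis. Payload 4 kg.
Tool frame: the origin (TCP) lies on the front face of the gripper's body, between the roots of the fingers; the fingertips stand 73 mm ahead of it and the grasp point (between the pads) lies 54 mm ahead of it; z points along the fingers, y is the line along which they close (so a half turn about z gives the same grasp; the last joint's range is limited). The gripper opens to 85 mm and grips with 20 to 120 N. Pads are 22 mm wide; open, the fingers measure 114 mm over their backs; the gripper's body (76 mm by 85 mm) begins 54 mm behind the grasp point. The pads swing forward as they close: fully open they stand 13 mm farther back than shut.
Start: joints at [1.337, 0.241, 0.005, 1.335, 0, 1.571], TCP at [0.116, 0.486, 0.304] pointing down, gripper open.
Joint ranges: [-2.72, 2.72], [-1.05, 1.87], [-1.09, 1.28], [-1.99, 2.15], [-1.42, 1.44], [-3.14, 3.14]. Speed limits (rad/s): [2.79, 2.79, 3.14, 3.14, 3.14, 3.14].

## Interface

Orientations are given as a unit quaternion [x, y, z, w].
In Python, from workcell import bot gives the robot as it stands. The module is installed in compiled form; this text tells all that it offers.
- The arm moves only by the tool step_arm, never from a script. Its argument "rows" is a list of rows, each a list of 2 entries, a list of its own where there are three numbers: the shift along the tool's x, y, z in mm, then the turn about the tool's z in degrees. A call has 1 to 12 rows; each row is the pose to reach, as a shift and turn from the pose commanded when the call began, along the tool's axes at that moment; what a row does not reach only later rows make up. A row lasts 1/8 s, in which the tool goes at most 62.5 mm and 10.7 degrees, less where a joint would pass 70% of its speed; a pose out of reach is approached as far as the arm can. A call with a gripper value outside its range is refused whole. "claw" is the gripper's target within -1 to 1 (shut at 1, half-way at 0, fully open at -1), set as the call begins (left out, the last holds). The fingers move at their own pace and stop on an object; the grip force is fixed at half the most. Time passes only in rows, so rows that repeat a pose let the fingers close. It gives the time, the measured TCP pose, the force, the opening and the grip force at its end, in the units of the state.
- bot.get_obs(): the state, without advancing time (a new reading comes with each control period).
- bot.camera(name): name is "scene" or "top" or "wrist"; returns (picture, depth): 480x640x3 uint8, red, green, blue; 480x640 float32, m along the optical axis (not along the pixel's ray), 0 where there is no reading.
- bot.camera_params(name): a dict with "fx", "fy", "cx", "cy" (pixels), "pose" (4x4, takes a point from camera to world coordinates). Camera axes: x right, y up, looking along -z (the intrinsics and any distortion apply to the point x, -y, -z); pixel columns grow to the right and rows downward; lengths in m; the calibration is good to about 2 mm. The wrist camera is an equidistant fisheye: a pixel r from the principal point sees the ray r / f radians off the axis. A picture is of the moment at which its call begins: read the wrist's pose just before it. camera_params takes no time and is no camera call; for the wrist camera it gives the pose at the moment of the call.
- bot.job_done(): hands the job in; it is judged then, once.
Trained networks look in the newest picture that a camera, given by its name, has taken for a name from the list of things; names that differ only in an ending like _2 or _b are one class to them, and where a whole thing is asked for, a point or a joint stands for the part that bears it (a point fixed in the world has none). Each returns a list of dicts, best first, with "score" (0 to 1); they miss things now and then, are a little off and sometimes report something else, mostly with a low value. They report only what shows in the picture. A call takes as long as a camera call.
- bot.trace(target, camera): "pixels" (480x640 bool, what is visible of it) and "uv" ([column, row] in pixels, amid what is visible of it).
The state is a dict: "clock": time; "joint_pos": joint angles; "joint_vel": joint speeds; "tau": joint torques, N m; "eef_pos": TCP position; "tool_rot": TCP orientation; "ft_force": force on the tool from outside, world axes, zero at the start; "ft_torque": the same for the moment, N m; "grip_width": finger opening in m; "grasp_force": force on a finger pad.
Only numpy, scipy, OpenCV 4.12 (cv2) and the standard library are available. Lean on these libraries where they do the work, as an engineer would, in place of code of your own. Each camera call takes 0.05 s, during which the arm holds its last target. There are 200 camera calls.

## Working session

There is one attempt and no reset: what is moved stays moved. The work goes in short steps, Python scripts to look and compute and a tool call to move; the robot and the scene stay as the last step left them, time stands still between calls to the robot, and variables do not carry over. Pictures are saved under pics/ and viewed, at most 10 in all, crops included, and the job is handed in when it is done.

Besides the shell and the picture viewer there is one more tool, called after "Request:" as name(argument=value, ...), one argument or row to a line, values as JSON. step_arm: Moves the arm, as the interface text tells. Its arguments: {"type":"object","properties":{"rows":{"type":"array"},"claw":{"type":"number"}},"required":["rows"]}

```bash
mkdir -p pics
cat > h.py <<'E'
import numpy as np, cv2
from workcell import bot
from scipy.spatial.transform import Rotation as R
def cloud(name,depth,mask):
    p=bot.camera_params(name); v,u=np.nonzero(mask&(depth>0)); d=depth[v,u]
    c=np.c_[(u-p['cx'])/p['fx']*d,-(v-p['cy'])/p['fy']*d,-d]
    T=np.array(p['pose']); return c@T[:3,:3].T+T[:3,3]
def save(n,img): cv2.imwrite('pics/'+n,img[:,:,::-1])
def look(cam,names):
    img,d=bot.camera(cam); out={}
    for n in names:
        r=bot.trace(n,cam)
        if r: out[n]=(r[0]['score'],r[0]['uv'],cloud(cam,d,r[0]['pixels']),r[0]['pixels'])
    return img,d,out
E
python3 - <<'E'
from h import *
np.set_printoptions(precision=4,suppress=True)
import pickle
allo={}
for cam in ['top','scene']:
    img,d,o=look(cam,['easel','panel','rack','small_panel','stick','mat','glue_jar','tin_cup'])
    save(cam+'0.png',img); allo[cam]=(img,d,o)
    p=bot.camera_params(cam);print(cam,p['fx'],np.array(p['pose']))
    for n,(s,uv,c,m) in o.items(): 
        print(n,round(s,2),np.round(uv),len(c),np.median(c,0),np.percentile(c,2,0),np.percentile(c,98,0))
        if len(c)>10:
            r=cv2.minAreaRect((c[:,:2]*1000).astype(np.float32)); print('   rect',r)
pickle.dump(allo,open('o.pkl','wb'))
s=bot.get_obs();print(s['clock'],s['eef_pos'],s['tool_rot'],R.from_quat(s['tool_rot']).as_matrix())
E
```

```text
top 502.68908549233635 [[ 0.0737  0.9764 -0.2032  0.3235]
 [-0.9973  0.0721 -0.0151 -0.0045]
 [-0.0001  0.2037  0.979   1.1407]
 [ 0.      0.      0.      1.    ]]
easel 0.83 [200. 255.] 1724 [0.4921 0.2598 0.0182] [ 0.4255  0.1607 -0.0007] [0.5699 0.3341 0.1078]
   rect ((495.32568359375, 239.1864013671875), (127.87865447998047, 191.129150390625), 13.54030704498291)
panel 0.79 [465. 241.] 1147 [ 0.5512 -0.2886  0.1006] [ 0.547  -0.3616  0.0168] [ 0.5646 -0.2183  0.12  ]
   rect ((567.5420532226562, -309.84063720703125), (44.59284591674805, 186.50160217285156), 4.21058988571167)
rack 0.35 [201. 257.] 1724 [0.4967 0.2654 0.032 ] [0.4263 0.1607 0.0006] [0.57   0.3343 0.1078]
   rect ((496.1395263671875, 238.87820434570312), (129.12960815429688, 191.72805786132812), 13.76355266571045)
small_panel 0.91 [453. 279.] 486 [ 0.4674 -0.2771  0.0987] [ 0.4638 -0.3188  0.0147] [ 0.4786 -0.2413  0.1053]
   rect ((471.81591796875, -280.8592529296875), (14.473661422729492, 80.95658111572266), 2.187455415725708)
stick 0.55 [225. 227.] 521 [0.5431 0.235  0.0689] [0.525  0.177  0.0481] [0.5609 0.2949 
[... 2047 characters left out ...]
6] [0.6582 0.0804 0.0065]
   rect ((548.34765625, 9.973907470703125), (228.37916564941406, 154.08026123046875), 0.2656303942203522)
glue_jar 0.67 [279. 340.] 1958 [ 0.7517 -0.1791  0.0733] [ 0.7111 -0.203   0.0054] [ 0.7622 -0.1494  0.1025]
   rect ((686.3389892578125, -159.55715942382812), (63.8131217956543, 159.74380493164062), 70.51563262939453)
tin_cup 0.72 [437. 277.] 1496 [0.7307 0.164  0.0523] [0.6925 0.1361 0.0024] [0.7581 0.202  0.077 ]
   rect ((719.221923828125, 206.43484497070312), (70.61157989501953, 146.2704315185547), 8.176679611206055)
0.9 [0.1159 0.4864 0.3039] [ 0.1167  0.9932  0.     -0.    ] [[-0.9728  0.2317 -0.    ]
 [ 0.2317  0.9728  0.    ]
 [ 0.      0.     -1.    ]]
```

View pics/top0.png

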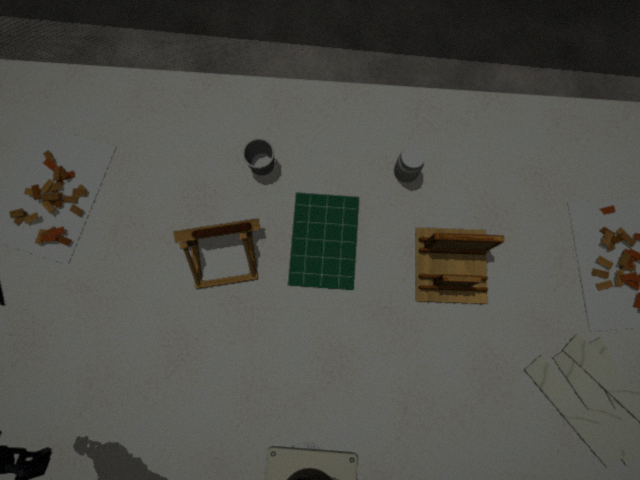

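View pics/scene0.png

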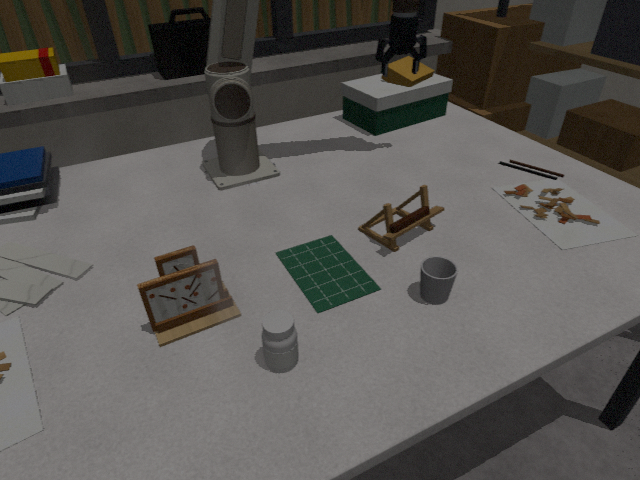

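The top view shows the easel at about (215,250), the stick on its ledge at (225,228), the mat at (324,242) and the rack at (452,265), with the wide picture in the front slot at (465,241). The scene view confirms that the easel's open front and the picture side both face world +x. Next I'll fit box models for precise poses.

```bash
cat >> h.py <<'E'
from scipy.optimize import least_squares
a=.26; Ry=R.from_euler('y',-a).as_matrix()  # local x->ledge fwd/up, z->backrest
def sdf(p,c,h):
    q=np.abs(p-c)-h; return np.linalg.norm(np.maximum(q,0),axis=1)+np.minimum(q.max(1),0)
def m_easel(p):  # p in easel frame
    q=(p-[0,0,.05])@Ry
    return np.min([sdf(q,[.013,0,-.004],[.013,.095,.004]),sdf(q,[-.006,.063,.031],[.006,.008,.031]),sdf(q,[-.006,-.063,.031],[.006,.008,.031])],0)
def m_tstick(p): return sdf(p@Ry,np.zeros(3),np.array([.009,.065,.009]))
def m_stick(p): return sdf(p,np.zeros(3),np.array([.009,.065,.009]))
def m_panel(p): return sdf(p,[0,0,.055],np.array([.007,.0725,.055]))
def m_mat(p): return sdf(p,[0,0,.0015],np.array([.11,.075,.0015]))
def fit(P,model,x0,free=(0,1,2,3)):
    x0=np.array(x0,float)
    def loc(x):
        d=P-x[:3]; c,s=np.cos(x[3]),np.sin(x[3]); return np.c_[c*d[:,0]+s*d[:,1],-s*d[:,0]+c*d[:,1],d[:,2]]
    def f(v):
        x=x0.copy(); x[list(free)]=v; return model(loc(x))/.002
    r=least_squares(f,x0[list(free)],loss='cauchy',diff_step=1e-3,x_scale=[.005]*len(free))
    x=x0.copy(); x[list(free)]=r.x; return x,np.median(np.abs(r.fun))*.002
E
python3 - <<'E'
from h import *
import pickle
np.set_printoptions(precision=4,suppress=True)
A=pickle.load(open('o.pkl','rb'))
X={}
for n,m,x0,zr in [('easel',m_easel,[.52,.25,0,.233],(.03,.13)),('stick',m_tstick,[.544,.236,.062,.233],(.055,.09)),('panel',m_panel,[.556,-.29,.008,.03],(.035,.13)),('small_panel',m_panel,[.472,-.281,.008,.03],(.035,.13)),('mat',m_mat,[.55,.01,0,0.005],(-.01,.02))]:
    for cam in ['top','scene','both']:
        P=np.concatenate([A[c][2][n][2] for c in (['top','scene'] if cam=='both' else [cam])])
        P=P[(P[:,2]>zr[0])&(P[:,2]<zr[1])]
        if n=='small_panel': m=lambda p: sdf(p,[0,0,.0475],np.array([.007,.04,.0475]))
        print(n,cam,len(P),*fit(P,m,x0))
E
```

```text
easel top 807 [0.5282 0.2458 0.0052 0.2383] 0.0025582187925872577
easel scene 937 [0.5318 0.2447 0.0014 0.234 ] 0.000996329547069838
easel both 1744 [0.5316 0.2449 0.0007 0.2333] 0.0015779055272633433
stick top 484 [0.5452 0.2363 0.0609 0.255 ] 0.001153991443542395
stick scene 410 [0.5431 0.2353 0.0629 0.2293] 0.00071335483327397
stick both 894 [0.5436 0.2357 0.0615 0.2299] 0.0012026344120804671
panel top 1010 [ 0.5565 -0.291   0.0071  0.0367] 0.00046243951936788874
panel scene 3174 [ 0.5545 -0.2925  0.009   0.0358] 0.0008186168105098271
panel both 4184 [ 0.5548 -0.2915  0.0085  0.035 ] 0.001043527395237291
small_panel top 431 [ 0.4722 -0.2816  0.0068  0.0358] 0.000550633883045909
small_panel scene 862 [ 0.4703 -0.284   0.0089  0.0377] 0.0008786738163273229
small_panel both 1293 [ 0.4707 -0.2822  0.0082  0.0387] 0.0011703183802103346
mat top 6051 [ 0.5512  0.0117  0.0004 -0.0013] 0.0008579959312687534
mat scene 4477 [ 0.5499  0.0097  0.0018 -0.0039] 0.0007403613852399408
mat both 10528 [ 0.5502  0.0101  0.0011 -0.0031] 0.0008222544007628896
```

Request:
step_arm(
  rows=[
    [[-60,-18,10],8],
    [[-120,-36,20],16],
    [[-180,-54,30],24],
    [[-240,-72,40],32],
    [[-300,-90,50],40],
    [[-360,-109,60],48],
    [[-415,-126,68],55],
    [[-455,-138,72],61],
    [[-474,-144,74],63.3],
    [[-474,-144,74],63.3],
    [[-474,-144,74],63.3],
  ],
  claw=0,
)

```text
clock: 2.28
eef_pos: [0.5424, 0.2374, 0.2301]
tool_rot: [0.62, 0.785, -0.0, -0.0]
ft_force: [-0.7, 0.4, 0.8]
grip_width: 0.0429
grasp_force: 0.0
```

Run:
```python
from h import *
s=bot.get_obs();print(s['clock'],s['eef_pos'])
p=bot.camera_params('wrist'); img,d=bot.camera('wrist'); save('w1.png',img)
r=bot.trace('stick','wrist')
print(p['fx'],p['cx'],p['cy'],[(q['score'],q['uv']) for q in r])
v,u=np.nonzero(r[0]['pixels']&(d>0)); x=(u-p['cx'])/p['fx'];y=(v-p['cy'])/p['fy'];t=np.hypot(x,y)
k=np.tan(t)/np.maximum(t,1e-9); dd=d[v,u]; T=np.array(p['pose'])
P=np.c_[x*k*dd,-y*k*dd,-dd]@T[:3,:3].T+T[:3,3]
print(len(P),fit(P,m_tstick,[.544,.236,.062,.233]))
print(bot.get_obs()['eef_pos'])
```

```text
2.275 [0.54240589 0.23742888 0.23006791]
371.64829954431775 318.6671862524073 234.45476972121753 [(0.92, [321.8, 231.2])]
5462 (array([0.54394462, 0.23430169, 0.06187782, 0.23232174]), np.float64(0.00041430121076734255))
[0.54239211 0.23770297 0.23036727]
```

View pics/w1.png

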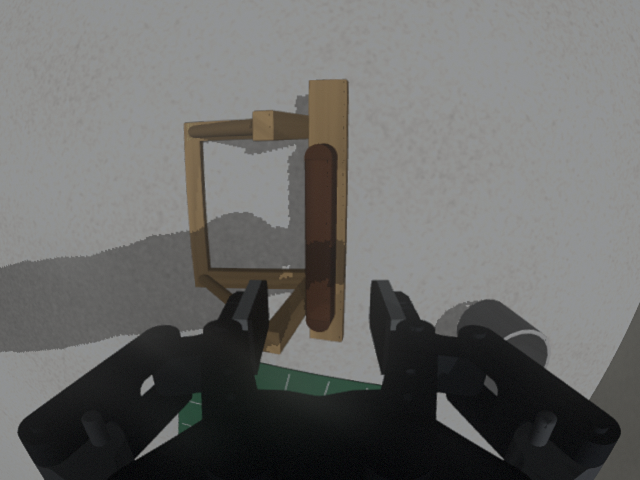

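The wrist picture shows the stick at columns 305–335, rows 145–330, centred between the pads (235 and 400). I'll descend and grip.

Request:
step_arm(
  rows=[
    [[-2,1,40],0],
    [[-2,1,75],0],
    [[-2,1,90],0],
    [[-2,1,96],0],
    [[-2,1,96],0],
  ],
)

```text
clock: 3.0
eef_pos: [0.5453, 0.2353, 0.1347]
tool_rot: [0.62, 0.784, 0.001, 0.0]
ft_force: [0.3, -1.1, -0.0]
grip_width: 0.0428
grasp_force: 0.0
```

Request:
step_arm(
  rows=[
    [[0,0,0],0],
    [[0,0,0],0],
    [[0,0,0],0],
    [[0,0,0],0],
    [[0,0,0],0],
  ],
  claw=1,
)

```text
clock: 3.62
eef_pos: [0.5455, 0.2351, 0.1356]
tool_rot: [0.62, 0.784, 0.001, 0.0]
ft_force: [-2.5, -0.2, 6.6]
grip_width: 0.0165
grasp_force: 57.3
```

Request:
step_arm(
  rows=[
    [[0,0,-10],0],
    [[0,0,-30],0],
    [[0,0,-60],0],
    [[0,0,-90],0],
    [[0,0,-90],0],
  ],
)

```text
clock: 4.25
eef_pos: [0.5467, 0.2354, 0.2274]
tool_rot: [0.62, 0.784, 0.003, 0.002]
ft_force: [-0.6, 0.1, 0.1]
grip_width: 0.0168
grasp_force: 56.6
```

```bash
cat >> h.py <<'E'
def wcloud(name):
    p=bot.camera_params('wrist'); img,d=bot.camera('wrist'); r=bot.trace(name,'wrist')
    if not r: return img,None
    v,u=np.nonzero(r[0]['pixels']&(d>0)); x=(u-p['cx'])/p['fx'];y=(v-p['cy'])/p['fy'];t=np.hypot(x,y)
    k=np.tan(t)/np.maximum(t,1e-9); dd=d[v,u]; T=np.array(p['pose'])
    return img,np.c_[x*k*dd,-y*k*dd,-dd]@T[:3,:3].T+T[:3,3]
E
python3 - <<'E'
from h import *
s=bot.get_obs();print(s['eef_pos'],s['ft_force'],s['ft_torque'],s['grip_width'])
img,P=wcloud('stick'); save('w2.png',img)
print(len(P),np.percentile(P,[2,50,98],0))
img,d=bot.camera('scene'); save('s2.png',cv2.resize(img[120:300,330:520],None,fx=3,fy=3))
E
```

```text
[0.54671803 0.23540043 0.22736433] [-0.64523693  0.12569841  0.054875  ] [ 0.00819698 -0.00678891  0.03678834] 0.016837919954097887
11707 [[0.52687094 0.19589843 0.15333161]
 [0.54273251 0.25768681 0.16291607]
 [0.56155367 0.29798082 0.16539357]]
```

View pics/s2.png

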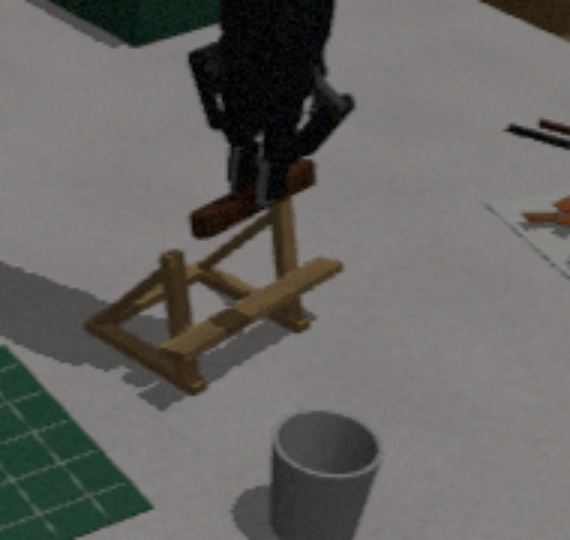

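The crop shows the stick at (255,200) held level in the closed fingers, clear of the now empty ledge.

Request:
step_arm(
  rows=[
    [[-27,-6,0],-9],
    [[-55,-12,0],-19],
    [[-82,-18,0],-29],
    [[-110,-24,0],-39],
    [[-137,-30,10],-49],
    [[-165,-36,30],-59],
    [[-192,-42,60],-69],
    [[-212,-47,90],-76],
    [[-220,-48,115],-76.6],
    [[-220,-48,125],-76.6],
    [[-220,-48,125],-76.6],
  ],
)

```text
clock: 5.78
eef_pos: [0.548, 0.0099, 0.0977]
tool_rot: [0.001, 1.0, 0.0, -0.001]
ft_force: [0.6, 0.1, -0.2]
grip_width: 0.0165
grasp_force: 56.6
```

Run:
```python
from h import *
s=bot.get_obs();print(s['eef_pos'],s['tool_rot'],s['ft_force'],s['grip_width'])
for cam in ['scene']:
    img,d,o=look(cam,['stick']); P=o['stick'][2]; print(fit(P,m_stick,[.55,.01,.03,np.pi/2])); print(np.percentile(P,[2,50,98],0))
```

```text
[0.54801513 0.00992387 0.09772848] [ 8.13772568e-04  9.99998580e-01  7.03463367e-05 -1.47416105e-03] [ 0.59122944  0.12045118 -0.2133199 ] 0.016476359706409552
(array([0.54676493, 0.01083167, 0.02558039, 1.57624784]), np.float64(0.0010227373300780804))
[[5.46576295e-01 9.10179460e-05 2.16419469e-02]
 [5.85818987e-01 7.85425224e-03 3.32943737e-02]
 [6.12554256e-01 1.50820521e-02 3.74819730e-02]]
```

Request:
step_arm(
  rows=[
    [[0,0,6],0],
    [[0,0,10],0],
    [[0,0,11],0],
    [[0,0,11],0],
  ],
)

```text
clock: 6.38
eef_pos: [0.5489, 0.0097, 0.0879]
tool_rot: [0.001, 1.0, -0.0, -0.0]
ft_force: [0.6, -0.1, -1.0]
grip_width: 0.0162
grasp_force: 56.6
```

Request:
step_arm(
  rows=[
    [[0,0,1.5],0],
    [[0,0,1.5],0],
  ],
)

```text
clock: 6.62
eef_pos: [0.5492, 0.0097, 0.0871]
tool_rot: [0.001, 1.0, 0.0, 0.0]
ft_force: [-0.4, -0.7, 4.4]
grip_width: 0.0165
grasp_force: 57.0
```

Request:
step_arm(
  rows=[
    [[0,0,1.5],0],
    [[0,0,1.5],0],
  ],
)

```text
clock: 6.88
eef_pos: [0.5492, 0.0097, 0.0869]
tool_rot: [0.001, 1.0, 0.0, 0.001]
ft_force: [-4.2, 0.0, 13.1]
grip_width: 0.0169
grasp_force: 57.8
```

Request:
step_arm(
  rows=[
    [[0,0,-1],0],
    [[0,0,-1],0],
    [[0,0,-1],0],
  ],
  claw=0.4,
)

```text
clock: 7.25
eef_pos: [0.5488, 0.0096, 0.0855]
tool_rot: [0.001, 1.0, -0.0, -0.0]
ft_force: [-0.3, 0.0, 0.2]
grip_width: 0.0257
grasp_force: 0.0
```

Request:
step_arm(
  rows=[
    [[0,0,-20],0],
    [[0,0,-60],0],
    [[0,0,-110],0],
    [[0,0,-110],0],
  ],
  claw=0.0,
)

```text
clock: 7.75
eef_pos: [0.5517, 0.0097, 0.2002]
tool_rot: [0.001, 1.0, 0.0, 0.005]
ft_force: [0.2, -0.0, -0.2]
grip_width: 0.0425
grasp_force: 0.0
```

Run:
```python
from h import *
s=bot.get_obs();print(s['eef_pos'],s['tool_rot'],s['ft_force'],s['grip_width'])
for cam in ['scene','top']:
    img,d,o=look(cam,['stick']); P=o['stick'][2]; print(fit(P,m_stick,[.55,.01,.012,np.pi/2])); print(np.percentile(P,[2,50,98],0))
img,P=wcloud('stick'); print(fit(P,m_stick,[.55,.01,.012,np.pi/2])); print(np.percentile(P,[2,50,98],0))
```

```text
[0.55171441 0.00967453 0.20024361] [8.73504742e-04 9.99988948e-01 9.70620507e-05 4.61859176e-03] [ 1.95866665e-01 -7.65208736e-05 -2.31950108e-01] 0.04245811067216844
(array([0.54778537, 0.01314866, 0.0131286 , 1.57093845]), np.float64(0.0005909348333953488))
[[0.49235525 0.00327311 0.00462276]
 [0.55936228 0.00839876 0.02112343]
 [0.61375048 0.02104015 0.02386619]]Traceback (most recent call last):
  File "<stdin>", line 4, in <module>
KeyError: 'stick'
```

The stick lies flat (top at 21 mm, well inside the mat). Now I'll go to the wide picture.

Request:
step_arm(
  rows=[
    [[0,-30,-12],9],
    [[-1,-60,-24],18],
    [[-1,-90,-35],27],
    [[-2,-120,-35],37],
    [[-2,-150,-35],46],
    [[-2,-180,-35],55],
    [[-3,-210,-35],64],
    [[-3,-245,-35],74],
    [[-4,-280,-35],83],
    [[-4,-301,-35],88],
    [[-4,-301,-35],88],
    [[-4,-301,-35],88],
  ],
)

```text
clock: 9.45
eef_pos: [0.5519, -0.2905, 0.2295]
tool_rot: [0.695, 0.719, -0.0, -0.001]
ft_force: [-0.6, 0.4, -0.0]
grip_width: 0.0425
grasp_force: 0.0
```

Run:
```python
from h import *
s=bot.get_obs();print(s['eef_pos'],s['joint_pos'],s['ft_force'],s['grip_width'])
M=R.from_quat(s['tool_rot']).as_matrix();print(M)
img,P=wcloud('panel'); save('w3.png',img)
P=P[P[:,2]>.035]
print(len(P),fit(P,m_panel,[.5555,-.2918,.008,.036]),np.percentile(P,[2,50,98],0))
Q=P[P[:,2]>np.percentile(P[:,2],50)-.004];print(cv2.minAreaRect((Q[:,:2]*1000).astype(np.float32)))
```

```text
[ 0.55194287 -0.2905242   0.22950393] [-4.84676008e-01  5.26053132e-01  2.32751159e-01  1.28038497e+00
  4.27950049e-04  1.05148527e+00] [-5.59694003e-01  3.93862733e-01 -2.96047219e-04] 0.042544645187799275
[[-0.03462538  0.99939758 -0.0023583 ]
 [ 0.99939873  0.03462949  0.00172546]
 [ 0.00180609 -0.00229713 -0.99999573]]
6672 (array([ 0.55500941, -0.29175709,  0.00836957,  0.04154592]), np.float64(0.00039241173303083965)) [[ 0.54667397 -0.35887466  0.11708286]
 [ 0.55427641 -0.27899049  0.11833811]
 [ 0.56223859 -0.22114919  0.11958016]]
((554.5117797851562, -291.4260559082031), (14.262572288513184, 144.94015502929688), 2.156554937362671)
```

View pics/w3.png

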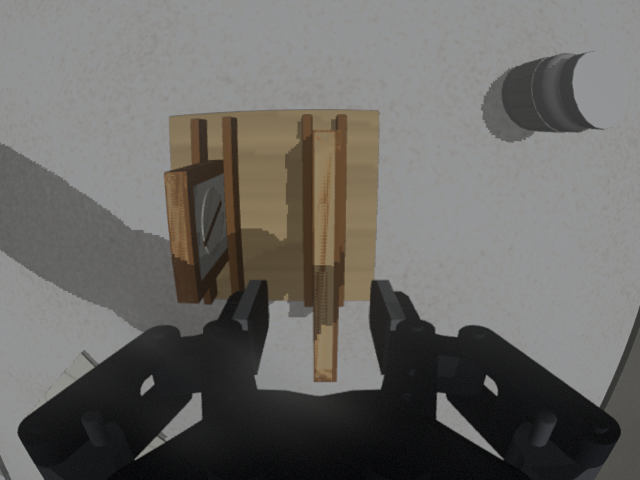

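The wrist view shows the wide picture's top edge at columns 313–337, rows 130–380, between the pads. The small picture is clear at column 195.

Request:
step_arm(
  rows=[
    [[-1,3,30],0],
    [[-1,3,55],0],
    [[-1,3,66],0],
    [[-1,3,70],0],
    [[-1,3,70],0],
    [[-1,3,70],0],
  ],
)

```text
clock: 10.3
eef_pos: [0.556, -0.2925, 0.1621]
tool_rot: [0.695, 0.719, 0.0, 0.001]
ft_force: [-0.7, 0.2, -0.6]
grip_width: 0.0425
grasp_force: 0.0
```

Request:
step_arm(
  rows=[
    [[0,0,0],0],
    [[0,0,0],0],
    [[0,0,0],0],
    [[0,0,0],0],
    [[0,0,0],0],
  ],
  claw=1,
)

```text
clock: 10.92
eef_pos: [0.5558, -0.2925, 0.1617]
tool_rot: [0.695, 0.719, 0.0, 0.001]
ft_force: [-0.3, -0.1, 4.6]
grip_width: 0.013
grasp_force: 59.8
```

Request:
step_arm(
  rows=[
    [[0,0,-5],0],
    [[0,0,-20],0],
    [[0,0,-45],0],
    [[0,0,-75],0],
    [[0,0,-105],0],
    [[0,0,-130],0],
    [[0,0,-140],0],
    [[0,0,-140],0],
  ],
)

```text
clock: 11.92
eef_pos: [0.5556, -0.2923, 0.3014]
tool_rot: [0.695, 0.719, 0.0, 0.0]
ft_force: [-0.1, -0.8, -2.6]
grip_width: 0.0129
grasp_force: 58.7
```

Run:
```python
from h import *
s=bot.get_obs();print(s['eef_pos'],s['ft_force'],s['ft_torque'],s['grip_width'])
M=R.from_quat(s['tool_rot']).as_matrix();print(M[:,:2])
img,d,o=look('scene',['panel']);P=o['panel'][2];P=P[P[:,2]>.1]
x,e=fit(P,m_panel,[.556,-.2925,.148,.036]);print(x,e)
# plane fit of front face
c=P-np.median(P,0);k=np.linalg.norm(c,axis=1)<.05;n=np.linalg.svd(c[k]-c[k].mean(0))[2][2];print('normal',n)
```

```text
[ 0.55560796 -0.29233788  0.30141101] [-0.07831654 -0.81578918 -2.6334407 ] [0.00102229 0.01920281 0.02068693] 0.012934670393975823
[[-3.32199303e-02  9.99447647e-01]
 [ 9.99447931e-01  3.32203880e-02]
 [-5.19745865e-04  8.98146946e-04]]
[ 0.55493267 -0.29303246  0.14863298  0.03495128] 0.0007776576881913444
normal [ 9.99440947e-01  3.34297944e-02 -4.91661781e-04]
```

Request:
step_arm(
  rows=[
    [[20,0,0],0],
    [[70,0,0],-1],
    [[125,1,0],-2],
    [[180,1,0],-3],
    [[235,1,0],-5],
    [[290,2,0],-6],
    [[345,2,0],-8],
    [[400,2,0],-9],
    [[450,3,0],-10.5],
    [[500,3,0],-11.5],
    [[530,3.5,0],-11.5],
    [[540,3.5,0],-11.5],
  ],
)

```text
clock: 13.52
eef_pos: [0.5394, 0.2501, 0.2998]
tool_rot: [0.618, 0.786, -0.001, -0.001]
ft_force: [-1.0, -0.6, -2.5]
grip_width: 0.0131
grasp_force: 58.7
```

Request:
step_arm(
  rows=[
    [[0,0,20],0],
    [[0,0,28],0],
    [[0,0,28],0],
    [[0,0,28],0],
  ],
)

```text
clock: 14.02
eef_pos: [0.5413, 0.2471, 0.2735]
tool_rot: [0.62, 0.785, 0.0, 0.0]
ft_force: [-0.4, -0.1, -1.5]
grip_width: 0.013
grasp_force: 58.6
```

Run:
```python
from h import *
np.set_printoptions(precision=4,suppress=True)
s=bot.get_obs();print(s['eef_pos'],s['grip_width'],s['ft_force'])
M=R.from_quat(s['tool_rot']).as_matrix();print(M[:,:2])
for cam in ['scene','top']:
    img,d,o=look(cam,['panel','easel']); save('p4'+cam+'.png',img)
    if 'panel' in o:
        P=o['panel'][2];P=P[P[:,2]>.125]; x,e=fit(P,m_panel,[.541,.248,.12,.234]);print(cam,'panel',len(P),x,e)
    if 'easel' in o:
        P=o['easel'][2];P=P[(P[:,2]>.035)&(P[:,2]<.118)]; y,e=fit(P,m_easel,[.532,.2455,0,.2335]);print(cam,'easel',len(P),y,e)
        if 'panel' in o:
            c,sn=np.cos(y[3]),np.sin(y[3]);dx=x-y;print('panel in easel',c*dx[0]+sn*dx[1],-sn*dx[0]+c*dx[1],dx[2:])
```

```text
[0.5413 0.2471 0.2735] 0.012963435488371986 [-0.3668 -0.066  -1.525 ]
[[-0.231   0.973 ]
 [ 0.973   0.231 ]
 [ 0.0001  0.0008]]
scene panel 1873 [0.5401 0.2461 0.1212 0.2366] 0.0007192635588540381
scene easel 964 [0.5318 0.2449 0.0014 0.2327] 0.0006989567999392561
panel in easel 0.008382271705087839 -0.0007403563410216245 [0.1198 0.0039]
top panel 782 [0.5422 0.2489 0.1194 0.2343] 0.00042715691405669035
top easel 743 [ 0.5326  0.2465 -0.0012  0.2027] 0.0015869866991262034
panel in easel 0.009885423529483298 0.00035596026223503946 [0.1206 0.0316]
```

View pics/p4scene.png

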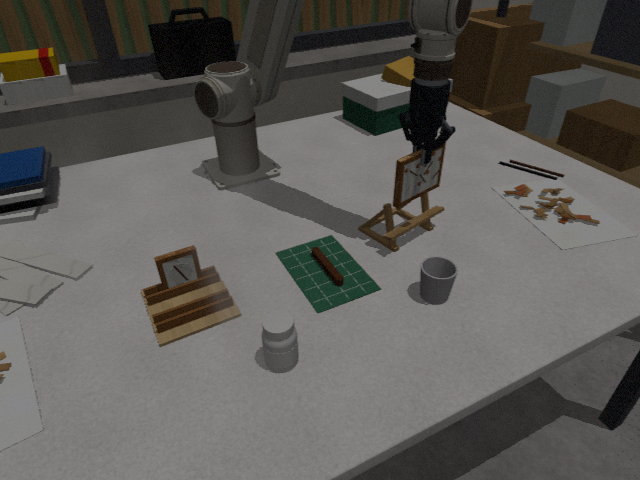

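The scene shows the picture upright over the easel ledge at (420,180), the stick on the mat at (327,265), and everything else untouched. I'll lower it.

Request:
step_arm(
  rows=[
    [[0,1.5,8],0],
    [[0,1.5,20],0],
    [[0,1.5,32],0],
    [[0,1.5,44],0],
    [[0,1.5,54],0],
    [[0,1.5,59],0],
    [[0,1.5,60],0],
    [[0,1.5,60],0],
  ],
)

```text
clock: 15.32
eef_pos: [0.5427, 0.248, 0.2133]
tool_rot: [0.62, 0.785, 0.0, 0.0]
ft_force: [0.1, -0.8, -0.6]
grip_width: 0.0127
grasp_force: 58.7
```

Request:
step_arm(
  rows=[
    [[0,0,1],0],
    [[0,0,1.5],0],
    [[0,0,1.5],0],
  ],
)

```text
clock: 15.7
eef_pos: [0.5425, 0.2479, 0.2115]
tool_rot: [0.62, 0.785, 0.0, 0.0]
ft_force: [0.4, -0.1, -1.9]
grip_width: 0.0128
grasp_force: 58.7
```

Request:
step_arm(
  rows=[
    [[0,0,1],0],
    [[0,0,1.5],0],
    [[0,0,1.5],0],
  ],
)

```text
clock: 16.08
eef_pos: [0.5424, 0.2479, 0.2098]
tool_rot: [0.62, 0.785, -0.0, -0.0]
ft_force: [0.5, -1.1, -1.6]
grip_width: 0.0136
grasp_force: 58.7
```

Request:
step_arm(
  rows=[
    [[0,0,1],0],
    [[0,0,1],0],
    [[0,0,1],0],
  ],
)

```text
clock: 16.45
eef_pos: [0.5425, 0.2479, 0.2089]
tool_rot: [0.62, 0.785, -0.0, -0.0]
ft_force: [0.7, 0.2, -1.9]
grip_width: 0.0131
grasp_force: 58.7
```

Request:
step_arm(
  rows=[
    [[0,0,1],0],
    [[0,0,1],0],
    [[0,0,1],0],
  ],
)

```text
clock: 16.82
eef_pos: [0.5426, 0.248, 0.2083]
tool_rot: [0.62, 0.785, 0.0, 0.0]
ft_force: [-0.3, -0.3, 0.0]
grip_width: 0.0133
grasp_force: 59.2
```

Request:
step_arm(
  rows=[
    [[0,0,0.8],0],
    [[0,0,0.8],0],
    [[0,0,0.8],0],
  ],
)

```text
clock: 17.2
eef_pos: [0.5427, 0.2481, 0.2082]
tool_rot: [0.62, 0.785, 0.001, 0.0]
ft_force: [-1.3, -1.0, 6.0]
grip_width: 0.0134
grasp_force: 60.2
```

Request:
step_arm(
  rows=[
    [[0,0,0],0],
    [[0,0,0],0],
  ],
  claw=0.6,
)

```text
clock: 17.45
eef_pos: [0.5424, 0.2478, 0.2067]
tool_rot: [0.62, 0.785, -0.0, -0.0]
ft_force: [-0.6, -0.5, 1.4]
grip_width: 0.0172
grasp_force: 0.1
```

Request:
step_arm(
  rows=[
    [[0,0,0],0],
    [[0,0,0],0],
  ],
  claw=0.5,
)

```text
clock: 17.7
eef_pos: [0.5424, 0.2478, 0.2068]
tool_rot: [0.62, 0.785, -0.0, -0.0]
ft_force: [-0.8, -0.2, -1.1]
grip_width: 0.021
grasp_force: 0.1
```

Request:
step_arm(
  rows=[
    [[0,0,0],0],
    [[0,0,0],0],
  ],
  claw=0.35,
)

```text
clock: 17.95
eef_pos: [0.5425, 0.2479, 0.207]
tool_rot: [0.62, 0.785, -0.0, -0.0]
ft_force: [0.2, -0.2, -0.5]
grip_width: 0.0278
grasp_force: 0.1
```

Request:
step_arm(
  rows=[
    [[0,0,0],0],
    [[0,0,0],0],
  ],
  claw=0.2,
)

```text
clock: 18.2
eef_pos: [0.5424, 0.2479, 0.2071]
tool_rot: [0.62, 0.785, -0.0, -0.0]
ft_force: [0.7, -0.8, 0.0]
grip_width: 0.0345
grasp_force: 0.1
```

```bash
cat > m.py <<'E'
from h import *
np.set_printoptions(precision=4,suppress=True)
E0=np.array([.5318,.2449,.0014,.2335]) # scene-camera easel pose
def meas(tag):
    s=bot.get_obs();print(s['clock'],s['eef_pos'],s['grip_width'],s['ft_force'])
    img,d,o=look('scene',['panel']); save(tag+'.png',cv2.resize(img[100:290,320:520],None,fx=3,fy=3))
    P=o['panel'][2]; c,sn=np.cos(E0[3]),np.sin(E0[3]);D=P-E0[:3]
    L=np.c_[c*D[:,0]+sn*D[:,1],-sn*D[:,0]+c*D[:,1],D[:,2]]
    L=L[(L[:,2]>.04)&(abs(L[:,0])<.06)]
    def f(v): # x,y,z of bottom centre, lean, roll, yaw about vertical
        r=R.from_euler('zxy',[v[5],v[4],-v[3]]).as_matrix()
        return m_panel((L-v[:3])@r)/.002
    r=least_squares(f,[.008,0,.053,.15,0,0],loss='cauchy',x_scale=[.005,.005,.005,.05,.05,.05],diff_step=1e-3)
    print('x,y,z,lean,roll,yaw',r.x,len(L),np.median(abs(r.fun))*.002)
E
python3 -c "
from m import *
meas('q1')"
```

```text
18.2 [0.5424 0.2479 0.2071] 0.034527286336216156 [ 0.6807 -0.7579  0.0203]
x,y,z,lean,roll,yaw [ 0.0099 -0.0001  0.0538  0.0959 -0.0032  0.0023] 1887 0.0007878970335228313
```

View pics/q1.png

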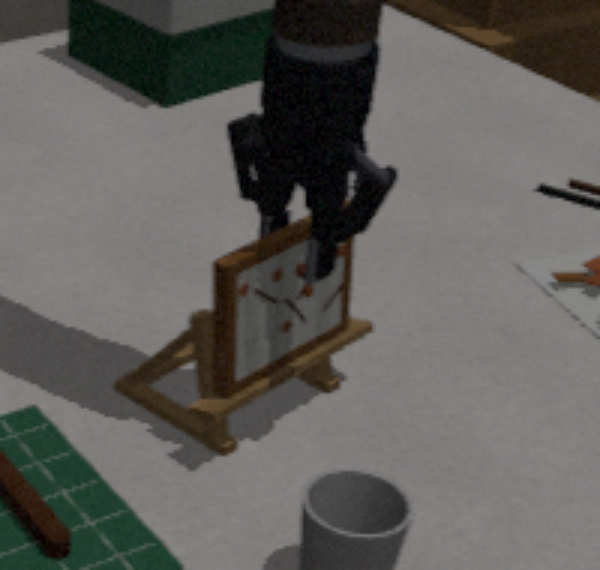

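The picture is leaning gently on the rear finger (lean 0.10), centred. I'll move the finger back slowly.

Request:
step_arm(
  rows=[
    [[0,-2,0],0],
    [[0,-4,0],0],
    [[0,-6,0],0],
    [[0,-8,0],0],
    [[0,-10,0],0],
    [[0,-12,0],0],
    [[0,-14,0],0],
    [[0,-15,0],0],
    [[0,-16,0],0],
    [[0,-17,0],0],
    [[0,-17,0],0],
  ],
)

```text
clock: 19.68
eef_pos: [0.5259, 0.2439, 0.2071]
tool_rot: [0.62, 0.785, -0.0, -0.0]
ft_force: [-0.6, 0.6, 0.4]
grip_width: 0.034
grasp_force: 0.2
```

```bash
python3 -c "
from m import *
meas('q2')"
```

```text
19.675 [0.5259 0.2439 0.2071] 0.03395272670895308 [-0.6031  0.642   0.4108]
x,y,z,lean,roll,yaw [0.0103 0.0003 0.0527 0.258  0.0005 0.0022] 2006 0.0008442023489462483
```

Request:
step_arm(
  rows=[
    [[0,-1,0],0],
    [[0,-2,0],0],
    [[0,-3,0],0],
    [[0,-4,0],0],
    [[0,-5,0],0],
    [[0,-6,0],0],
    [[0,-7,0],0],
    [[0,-7,0],0],
  ],
)

```text
clock: 20.78
eef_pos: [0.5191, 0.2423, 0.2072]
tool_rot: [0.62, 0.785, 0.0, 0.0]
ft_force: [-0.0, -1.4, -0.2]
grip_width: 0.0344
grasp_force: 0.1
```

```bash
python3 -c "
from m import *
meas('q3')"
```

```text
20.775 [0.5191 0.2423 0.2072] 0.03437275959888218 [-0.0017 -1.4193 -0.2363]
x,y,z,lean,roll,yaw [ 0.0073  0.0002  0.0527  0.1478  0.0029 -0.021 ] 2098 0.0028852590374554383
```

```bash
python3 -c "
from m import *
meas('q4')"
```

```text
20.875 [0.5191 0.2423 0.2071] 0.033987330298852376 [-0.3387 -0.4162  0.5989]
x,y,z,lean,roll,yaw [ 0.0072 -0.      0.053   0.1437 -0.0036 -0.0184] 2061 0.002817183009360514
```

View pics/q4.png

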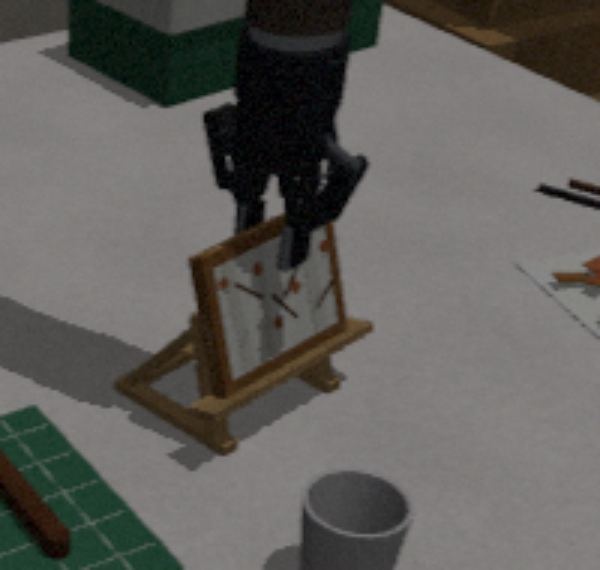

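Request:
step_arm(
  rows=[
    [[0,-1,0],0],
    [[0,-2,0],0],
    [[0,-3,0],0],
    [[0,-4,0],0],
    [[0,-4,0],0],
  ],
)

```text
clock: 21.6
eef_pos: [0.5151, 0.2414, 0.2071]
tool_rot: [0.62, 0.785, -0.0, -0.0]
ft_force: [0.5, 0.0, -0.0]
grip_width: 0.0342
grasp_force: 0.0
```

```bash
sed -i 's/\.053,\.15,0,0\]/.053,LEAN0,0,0]/; s/^E0=/LEAN0=.28\nE0=/' m.py; python3 -c "
from m import *
meas('q5')"
```

```text
21.6 [0.5151 0.2414 0.2071] 0.03420480739819432 [ 0.5239  0.0125 -0.0348]
x,y,z,lean,roll,yaw [ 0.0102  0.      0.053   0.3279 -0.0011  0.0027] 2112 0.0008754466770869484
```

The picture rests on the upright tops with its base about 3.5 mm forward, so it leans too far. I'll nudge it flush with the front finger, placed low.

Request:
step_arm(
  rows=[
    [[0,0,0],0],
    [[0,0,0],0],
    [[0,0,10],0],
    [[0,0,22],0],
    [[0,0,34],0],
    [[0,0,40],0],
    [[0,0,41],0],
    [[0,0,41],0],
  ],
  claw=-0.15,
)

```text
clock: 22.7
eef_pos: [0.5154, 0.2415, 0.1662]
tool_rot: [0.62, 0.785, 0.0, 0.0]
ft_force: [-0.9, 1.1, 0.7]
grip_width: 0.049
grasp_force: 0.0
```

Request:
step_arm(
  rows=[
    [[0,-1,0],0],
    [[0,-2,0],0],
    [[0,-3,0],0],
    [[0,-3,0],0],
  ],
)

```text
clock: 23.2
eef_pos: [0.5122, 0.2407, 0.1662]
tool_rot: [0.62, 0.785, 0.0, 0.0]
ft_force: [-0.5, -0.1, -0.1]
grip_width: 0.0493
grasp_force: 0.0
```

Request:
step_arm(
  rows=[
    [[0,-1,0],0],
    [[0,-1,0],0],
    [[0,-2,0],0],
    [[0,-2,0],0],
  ],
)

```text
clock: 23.7
eef_pos: [0.5103, 0.2402, 0.1661]
tool_rot: [0.62, 0.785, -0.0, -0.0]
ft_force: [-0.6, -0.0, -0.6]
grip_width: 0.0491
grasp_force: 0.0
```

Request:
step_arm(
  rows=[
    [[0,-1,0],0],
    [[0,-1,0],0],
    [[0,-1,0],0],
  ],
)

```text
clock: 24.08
eef_pos: [0.5097, 0.2401, 0.1662]
tool_rot: [0.62, 0.785, 0.0, 0.0]
ft_force: [1.1, 0.2, -0.9]
grip_width: 0.0493
grasp_force: 0.7
```

```bash
python3 -c "
from m import *
meas('q6')"
```

```text
24.075 [0.5097 0.2401 0.1662] 0.049297363904714224 [ 1.1493  0.2132 -0.9273]
x,y,z,lean,roll,yaw [0.0101 0.0002 0.0532 0.3291 0.002  0.0008] 1659 0.0008794069102072118
```

Contact has just begun (grasp 0.7 N). Continuing in 1 mm steps.

Request:
step_arm(
  rows=[
    [[0,-1,0],0],
    [[0,-1,0],0],
    [[0,-1,0],0],
  ],
)

```text
clock: 24.55
eef_pos: [0.5092, 0.24, 0.1664]
tool_rot: [0.62, 0.785, 0.001, 0.001]
ft_force: [5.4, 1.4, -2.3]
grip_width: 0.0487
grasp_force: 2.3
```

Request:
step_arm(
  rows=[
    [[0,-1,0],0],
    [[0,-1,0],0],
    [[0,-1,0],0],
  ],
)

```text
clock: 24.92
eef_pos: [0.5083, 0.2398, 0.1663]
tool_rot: [0.62, 0.785, 0.001, 0.001]
ft_force: [5.5, 1.0, -2.5]
grip_width: 0.0494
grasp_force: 2.4
```

```bash
python3 -c "
from m import *
meas('q7')"
```

```text
24.925 [0.5083 0.2398 0.1663] 0.04935652726667174 [ 5.4735  0.9855 -2.4974]
x,y,z,lean,roll,yaw [0.0061 0.0004 0.0516 0.2597 0.0008 0.0005] 1691 0.0008370073572328872
```

It is flush now: lean 0.260, centred within 0.5 mm. Back off and rise.

Request:
step_arm(
  rows=[
    [[0,1,0],0],
    [[0,3,0],0],
    [[0,5,0],0],
    [[0,7,0],0],
    [[0,7,-10],0],
    [[0,7,-40],0],
    [[0,7,-80],0],
    [[0,7,-120],0],
    [[0,7,-140],0],
    [[0,7,-140],0],
  ],
)

```text
clock: 26.28
eef_pos: [0.515, 0.2416, 0.3088]
tool_rot: [0.62, 0.785, 0.002, 0.001]
ft_force: [-0.8, 0.1, -0.4]
grip_width: 0.0496
grasp_force: 0.0
```

Run:
```python
from m import *
meas('q8')
img,d,o=look('scene',['stick','small_panel','glue_jar','tin_cup']); save('fin.png',img)
print(fit(o['stick'][2],m_stick,[.55,.01,.012,np.pi/2]))
for n in o: print(n,np.median(o[n][2],0))
```

```text
26.275 [0.515  0.2416 0.3088] 0.049613923162041614 [-0.8185  0.0673 -0.4255]
x,y,z,lean,roll,yaw [0.0061 0.0002 0.0517 0.2584 0.0012 0.0002] 2274 0.0008473916199498088
(array([0.5482, 0.0131, 0.0132, 1.5707]), np.float64(0.0006308886888190205))
stick [0.5583 0.0088 0.0212]
small_panel [ 0.4769 -0.2848  0.0716]
glue_jar [ 0.7516 -0.1794  0.0734]
tin_cup [0.7297 0.1651 0.0522]
```

View pics/fin.png

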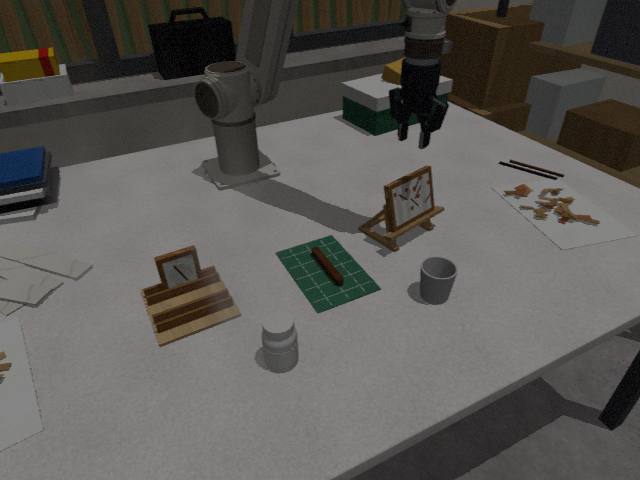

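The picture leans on the easel at (410,200), the stick lies on the mat at (327,265), the bystanders are unmoved and the gripper is clear.

```bash
python3 -c "
from workcell import bot
print(bot.job_done())"
```

```text
the job is handed in; nothing more can be done
None
```

The job is handed in at about 26 s: the stick lies flat within the mat, and the wide picture stands centred on the easel ledge, right way up and picture side out, leaning on both uprights, with the small picture, glue jar and tin cup untouched.

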